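# Set up the sine bar on its gauge blocks for checking a wedge

### The arm

A 6-joint arm with a two-finger parallel gripper is mounted at the origin on a cart in front of the work surface, level with it; the furniture and walls round the work are solid. World frame = base frame: x ahead of the robot, y to its left, z up, the work surface at z = 0. Lengths are in m, angles in rad, forces in N, time in s.
With the tool pointing down it reaches from about 0.3 to 0.75 m from the base axis. Payload 8.5 kg.
Tool frame: the origin (TCP) lies on the centre line of the jaws, within the pads' length; the fingertips stand 11 mm ahead of it and the grasp point (between the pads) lies 8 mm behind it; z points along the fingers, y is the line along which they close (so a half turn about z gives the same grasp; the last joint's range is limited). The gripper opens to 88 mm and grips with 3 to 60 N. Pads are 18 mm wide; open, the fingers measure 123 mm over their backs; the gripper's body (75 mm by 187 mm) begins 45 mm behind the grasp point.
Start: joints at [-1.384, 0.381, 1.297, -0, 1.464, -0.215], TCP at [0.215, -0.506, 0.222] pointing down, gripper open.
Joint ranges: [-3.11, 3.11], [-0.89, 2.33], [0.22, 2.48], [-1.42, 4.56], [0.17, 2.85], [-2.88, 2.88]. Speed limits (rad/s): [2.39, 2.39, 3.14, 3.14, 3.14, 3.14].

### API

Orientations are given as a rotation vector (axis times angle).
In Python, from bench import telemetry, cams, finish_job, finder gives the robot as it stands. The module is installed in compiled form; this text tells all that it offers.
- The arm moves only by the shell command python3 -m handwheel 'ROWS' [FORCE]. ROWS is JSON, a list of rows, each a list of 7 numbers: the shift along the world's x, y, z in m, then the turn, a rotation vector about the world's x, y, z in degrees, then the closure in counts, from 0 (fully open) to 255 (shut). A call has 1 to 5 rows; each row shifts and turns the commanded pose from where the row before left it; what a row does not reach is not made up. A row lasts 1/10 s, in which the tool goes at most 50 mm and 8.59 degrees, less where a joint would pass 70% of its speed; a pose out of reach is approached as far as the arm can. A call with a gripper value outside its range is refused whole. The fingers move at their own pace and stop on an object; FORCE is the grip in N (left out, the last holds). Time passes only in rows, so rows that do not move let the fingers close. It gives the time, the measured TCP pose, the force, the opening and the grip force at its end, in the units of the state.
- telemetry.state(): the state, without advancing time (a new reading comes with each control period).
- cams.grab_frame(name): name is "side" or "top"; returns a dict with "color" (400x640x3 uint8, red, green, blue), "fx", "fy", "cx", "cy" (pixels), "distortion" ([k1, k2, p1, p2, k3] as OpenCV has them; the pictures are not rectified), "R" (3x3) and "t" (3): a world point X has camera coordinates R X + t. Camera axes: x right, y down, z forward; pixel columns grow to the right and rows downward; lengths in m; the calibration is good to about 2 mm. A picture is of the moment at which its call begins. There is no depth.
- finish_job(): hands the job in; it is judged then, once.
Trained networks look in a picture, given as the dict that the camera call returned (one of the last four; its "shot" number tells which), for a name from the list of things; names that differ only in an ending like _2 or _b are one class to them, and where a whole thing is asked for, a point or a joint stands for the part that bears it (a point fixed in the world has none). Each returns a list of dicts, best first, with "confidence" (0 to 1); they miss things now and then, are a little off and sometimes report something else, mostly with a low value. They report only what shows in the picture. A call takes as long as a camera call.
- finder.spot_in(picture, query): "centre" ([x, y, z] in m, in world coordinates, good to about 4 mm: the middle of the surface that is visible of it).
- finder.regions_of(picture, query): "mask" (400x640 bool, what is visible of it).
The state is a dict: "t": time; "q": joint angles; "qd": joint speeds; "tau": joint torques, N m; "tcp_pos": TCP position; "orientation": TCP orientation; "contact_force": force on the tool from outside, world axes, zero at the start; "wrist_torque": the same for the moment, N m; "opening": finger opening in m; "finger_force": force on a finger pad.
Only numpy, scipy, OpenCV 4.12 (cv2) and the standard library are available. Lean on these libraries where they do the work, as an engineer would, in place of code of your own. Each camera call takes 0.05 s, during which the arm holds its last target. There are 200 camera calls.

### The job

Set up the sine bar on the granite plate to check the brass wedge: stand the white gauge block on the granite near the plate's left end (your left), midway between front and back, then wring the black gauge block onto it by setting it down partly overlapping, offset by about a third of its width, and sliding it across until the two are flush all round. Lay the sine bar lengthwise along the plate, its plain-end roller in the middle of the stack and its stop-end roller on the granite to the right, and lastly lay the wedge on the bar along its middle, thick end up against the end stop, so that its top comes level. The grey steel gauge block and the tape measure are not needed and stay where they are.

Things in the scene. Friction and masses are not known exactly. Their poses are not given: they have to be found in the camera images.
- plate: grey speckled granite surface plate, fixed, 220 mm long (its y, from the right end to the left end), 150 mm from front to back (its x, away from the robot) and 44 mm high with its feet. Origin: centre of its underside on the bench; its top is 44 mm above that.
- tray: shallow wooden tray with green felt, fixed, 165 mm (x) by 250 mm (y); origin: centre of its underside; felt 8.3 mm above the bench, lip round the edge 6 mm wide, 11 mm above the bench. Gauge blocks (in any order) and the wedge start side by side, 50 to 72 mm apart, in its far half, the sine bar along y in its near half.
- white_block: white ceramic square gauge block, 24 x 24 mm and 20 mm high, small dark bore through its middle, 0.07 kg; origin: centre of its underside, z up, x and y square to its sides.
- black_block: black carbide square gauge block (it takes the wear of the roller), 24 x 24 mm and 12.9 mm high, small bore in its middle, 0.09 kg; origin: centre of its underside, z up, x and y square to its sides. On the white block it makes a stack of 32.9 mm, which sets the bar to 15 degrees.
- steel_block: dull grey steel square gauge block, 24 x 24 mm and 16 mm high; not needed, stays in the tray. Origin: centre of its underside.
- sine_bar: steel sine bar, 0.55 kg, 25 mm wide, on two 20 mm rollers. Origin: lowest point of the stop-end roller, mid width; x along the bar to the plain end, z out of its top face. Roller axes at x = 0 and 127 mm, z = 10 mm. Body x -10 to 138 mm, z 16 to 36 mm (top face). Dark end stop: inner face at x = -10 mm, 10 mm above the top face. Mass centre x = 62 mm.
- wedge: brass wedge of 15 degrees, 60 mm long, 20 mm wide, 24.1 mm high at the thick end, 8 mm at the thin end, 0.16 kg. Origin: foot of the thick end, mid width; x along its flat underside to the thin end at x = 60 mm, z up, square to the underside. It starts on its underside, x pointing roughly away from the robot.
- tape_measure: yellow tape measure lying on the bench to the right, 74 x 100 x 37 mm; a bystander. Origin: centre of its underside.

How it is judged:
On the way, in this order (a step that is already met when the one before it is completed fails the run):
1. the white gauge block stands on the granite near the left end, let go (y of white_block in the frame of plate between 0.035 and 0.1 m and x of white_block in the frame of plate between -0.03 and 0.03 m and z of white_block in the frame of plate between 0.041 and 0.047 m and angle between white_block's own z axis and vertical below 0.05 rad and contact force between white_block and plate above 0.2 N and contact force between the fingers and white_block below 0.2 N), for 0.2 s.
2. the black gauge block lies on the white one, 5 to 16 mm off flush (z of black_block in the frame of white_block between 0.018 and 0.022 m and angle between black_block's own z axis and vertical below 0.06 rad and contact force between black_block and white_block above 0.2 N and horizontal distance between black_block and white_block between 0.005 and 0.016 m), for 0.05 s.
3. the black block has been slid flush with the white one and let go (y of white_block in the frame of plate between 0.035 and 0.1 m and x of white_block in the frame of plate between -0.03 and 0.03 m and z of white_block in the frame of plate between 0.041 and 0.047 m and angle between white_block's own z axis and vertical below 0.05 rad and contact force between white_block and plate above 0.2 N and z of black_block in the frame of white_block between 0.018 and 0.022 m and angle between black_block's own z axis and vertical below 0.06 rad and contact force between black_block and white_block above 0.2 N and horizontal distance between black_block and white_block below 0.004 m and (angle between the x axis of black_block and the x axis of white_block, either way round below 0.14 rad or angle between the x axis of black_block and the y axis of white_block, either way round below 0.14 rad) and contact force between the fingers and black_block below 0.2 N), for 0.2 s.
4. the sine bar rests with one roller on the stack and one on the granite, let go (y of white_block in the frame of plate between 0.035 and 0.1 m and x of white_block in the frame of plate between -0.03 and 0.03 m and z of white_block in the frame of plate between 0.041 and 0.047 m and angle between white_block's own z axis and vertical below 0.05 rad and contact force between white_block and plate above 0.2 N and z of black_block in the frame of white_block between 0.018 and 0.022 m and angle between black_block's own z axis and vertical below 0.06 rad and contact force between black_block and white_block above 0.2 N and horizontal distance between black_block and white_block below 0.004 m and (angle between the x axis of black_block and the x axis of white_block, either way round below 0.14 rad or angle between the x axis of black_block and the y axis of white_block, either way round below 0.14 rad) and x of black_block in the frame of sine_bar between 0.112 and 0.13 m and y of black_block in the frame of sine_bar between -0.01 and 0.01 m and angle between sine_bar's own z axis and vertical between 0.222 and 0.302 rad and angle between the x axis of sine_bar and the y axis of plate, either way round below 0.31 rad and contact force between sine_bar and black_block above 0.3 N and contact force between sine_bar and plate above 0.3 N and contact force between the fingers and sine_bar below 0.2 N), for 0.2 s.
At the end, for the whole second after the job is handed in: White block on the plate near its left end; black block on it, flush within 4 mm; bar along the plate, plain-end roller within 9 mm of the stack's middle, other roller on the granite; wedge flat on the bar within 7 mm of its middle line, thick end within 8 mm of the stop; all let go and at rest (y of white_block in the frame of plate between 0.035 and 0.1 m and x of white_block in the frame of plate between -0.03 and 0.03 m and z of white_block in the frame of plate between 0.041 and 0.047 m and angle between white_block's own z axis and vertical below 0.05 rad and contact force between white_block and plate above 0.2 N and z of black_block in the frame of white_block between 0.018 and 0.022 m and angle between black_block's own z axis and vertical below 0.06 rad and contact force between black_block and white_block above 0.2 N and horizontal distance between black_block and white_block below 0.004 m and (angle between the x axis of black_block and the x axis of white_block, either way round below 0.14 rad or angle between the x axis of black_block and the y axis of white_block, either way round below 0.14 rad) and x of black_block in the frame of sine_bar between 0.112 and 0.13 m and y of black_block in the frame of sine_bar between -0.01 and 0.01 m and angle between sine_bar's own z axis and vertical between 0.222 and 0.302 rad and angle between the x axis of sine_bar and the y axis of plate, either way round below 0.31 rad and contact force between sine_bar and black_block above 0.3 N and contact force between sine_bar and plate above 0.3 N and x of wedge in the frame of sine_bar between -0.012 and -0.002 m and y of wedge in the frame of sine_bar between -0.007 and 0.007 m and z of wedge in the frame of sine_bar between 0.034 and 0.038 m and angle between the x axis of wedge and the x axis of sine_bar, either way round below 0.12 rad and angle between the z axis of wedge and the z axis of sine_bar, either way round below 0.06 rad and contact force between wedge and sine_bar above 0.2 N and linear speed of each of white_block, black_block, sine_bar, wedge below 0.02 m/s); the robot touches nothing.
It fails at once if the black block is lowered straight onto the white one, or lifted off it, instead of being slid (squarely over it with a gap of 2.5 to 10 mm) (z of black_block in the frame of white_block between 0.0225 and 0.03 m and horizontal distance between black_block and white_block below 0.004 m).
It fails at once if the steel gauge block is moved by more than 15 mm (distance of steel_block from where it was at the start of the episode above 0.015 m).
It fails at once if the tape measure is moved by more than 20 mm (distance of tape_measure from where it was at the start of the episode above 0.02 m).
It also fails if it takes over 125 s, if anything falls off the work surface, if the arm or the gripper's body presses on something with over 40 N, if the wrist force passes 120 N, or if a joint passes its speed limit or range.

## Working session

There is one attempt and no reset: what is moved stays moved. The work goes in short steps, Python scripts to look and compute and a shell command to move; the robot and the scene stay as the last step left them, time stands still between calls to the robot, and variables do not carry over. Pictures are saved under pics/ and viewed, at most 14 in all, crops included, and the job is handed in when it is done.

```bash
mkdir -p pics
cat > h.py <<'E'
import numpy as np, cv2
from bench import telemetry, cams, finish_job, finder
def cam(f):
    K=np.array([[f["fx"],0,f["cx"]],[0,f["fy"],f["cy"]],[0,0,1.]]);return K,np.array(f["distortion"],float),np.array(f["R"]),np.array(f["t"])
def at_z(f,px,z):
    "pixels -> world points on plane z"
    K,D,R,t=cam(f);n=cv2.undistortPoints(np.array(px,float).reshape(-1,1,2),K,D)[:,0]
    d=np.c_[n,np.ones(len(n))]@R;o=-R.T@t
    return o+d*((z-o[2])/d[:,2])[:,None]
def proj(f,X):
    K,D,R,t=cam(f);return cv2.projectPoints(np.array(X,float).reshape(-1,1,3),cv2.Rodrigues(R)[0],t,K,D)[0][:,0]
def save(f,n,crop=None,s=1):
    im=f["color"][...,::-1]
    if crop: im=im[crop[1]:crop[3],crop[0]:crop[2]]
    cv2.imwrite("pics/"+n,cv2.resize(im,None,fx=s,fy=s,interpolation=cv2.INTER_CUBIC))
def rect(f,name,z):
    "min area rect of mask, corners projected to plane z: centre, yaw deg of long side, sizes"
    r=finder.regions_of(f,name)
    if not r: return None
    m=r[0]["mask"].astype(np.uint8);c=max(cv2.findContours(m,0,1)[0],key=cv2.contourArea)[:,0]
    p=at_z(f,c,z)[:,:2];rc=cv2.minAreaRect((p*1000).astype(np.float32))
    return r[0]["confidence"],np.round(rc[0],1),np.round(rc[1],1),round(rc[2],1)
E
python3 - <<'E'
from h import *
print(telemetry.state())
for n in("top","side"):
    f=cams.grab_frame(n);save(f,n+"0.png")
    print(n,"cam pos",np.round(-np.array(f["R"]).T@f["t"],3))
    for q,z in dict(plate=.044,tray=.011,white_block=.0283,black_block=.0212,steel_block=.0243,sine_bar=.0443,wedge=.02,tape_measure=.037).items():
        s=finder.spot_in(f,q)
        print(q,[(np.round(a["centre"],3),round(a["confidence"],2)) for a in s[:2]],rect(f,q,z) if n=="top" else "")
E
```

```text
{'t': 0.0, 'q': array([-1.38431019e+00,  3.81195283e-01,  1.29824531e+00,  1.85205653e-05,
        1.46359905e+00, -2.15314527e-01]), 'qd': array([ 0.00082816,  0.00048824,  0.00018511, -0.0003405 ,  0.00081331,
       -0.00041542]), 'tau': array([ 1.58553958e-03, -4.37927198e+01, -2.24559349e+01,  7.14991358e-02,
        3.51919688e-02, -1.13313577e-04]), 'tcp_pos': array([ 0.21503033, -0.50589854,  0.22184338]), 'orientation': array([-3.07698993e+00, -6.26618210e-01, -6.16526530e-05]), 'contact_force': array([-0.91761499,  0.49024802, -1.02326298]), 'wrist_torque': array([-0.00695624,  0.03838072, -0.00544253]), 'finger_force': 0.0, 'opening': 0.08814786413587716}
top cam pos [ 0.261 -0.208  1.142]
plate [(array([ 0.466, -0.301,  0.047]), 0.67)] (0.56, array([ 470.1, -298. ]), array([223.2, 155.8]), 84.0)
tray [(array([0.492, 0.027, 0.008]), 0.78)] (0.81, array([480.6,   9.7]), array([252.9, 168.2]), 82.2)
white_block [(array([0.514, 0.051, 0.03 ]), 0.64)] None
black_block [(array([0.513, 0.053, 0.03 ]), 0.62), (array([ 0.496, -0.076,  0.019]), 0.51)] None
steel_block [(array([0.518, 0.104, 0.025]), 0.44)] (0.71, array([520.2, 103. ]), array([26.1, 28.1]), 3.2)
sine_bar [(array([0.519, 0.107, 0.023]), 0.22)] (0.88, array([437.8,   5.7]), array([157.7,  29.3]), 85.1)
wedge [(array([ 0.506, -0.016,  0.024]), 0.66)] (0.66, array([513.2, -18.4]), array([23. , 59.2]), 73.6)
tape_measure [(array([ 0.527, -0.526,  0.035]), 0.77)] (0.62, array([ 531.3, -533.8]), array([ 76.8, 103. ]), 54.9)
side cam pos [ 0.155 -0.896  0.59 ]
plate [(array([ 0.465, -0.34 ,  0.043]), 0.79), (array([ 0.478, -0.022,  0.01 ]), 0.22)] 
tray [(array([ 0.48, -0.02,  0.01]), 0.67)] 
white_block [] 
black_block [(array([ 0.5  , -0.086,  0.021]), 0.62)] 
steel_block [] 
sine_bar [] 
wedge [(array([ 0.513, -0.021,  0.019]), 0.48)] 
tape_measure [(array([ 0.537, -0.54 ,  0.038]), 0.78)]
```

View pics/top0.png

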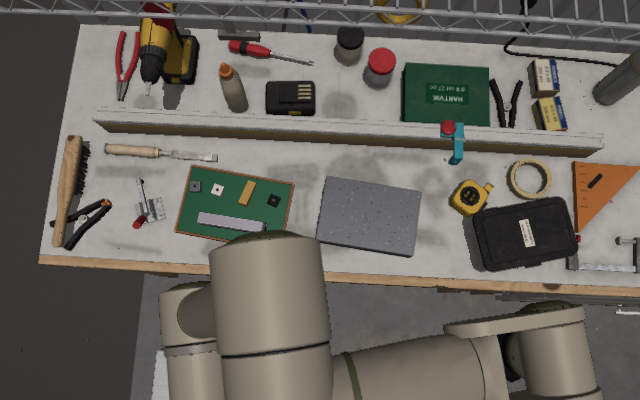

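View pics/side0.png

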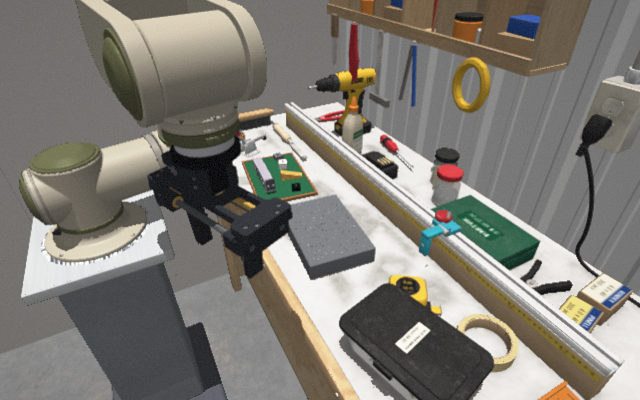

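The top view shows the blocks in a row: steel (195,186), white (217,189), wedge (247,192) and black (274,200). The bar is at (230,223) with its dark stop near (265,226), and the plate is centred at (368,216). The side view agrees. Next I'll measure each one by colour.

Run:
```python
from h import *
f=cams.grab_frame("top");save(f,"crop1.png",(170,155,430,265),3)
im=f["color"];hsv=cv2.cvtColor(im,cv2.COLOR_RGB2HSV);g=cv2.cvtColor(im,cv2.COLOR_RGB2GRAY)
green=((hsv[...,0]>55)&(hsv[...,0]<95)&(hsv[...,1]>90)&(g>25)).astype(np.uint8)
for n,c,z,w in(("steel",(195,186),.0243,13),("white",(217,189),.0283,13),("wedge",(247,192),.022,22),("black",(274,200),.0212,13),("bar",(230,223),.0443,45)):
    m=np.zeros_like(green);x,y=c;h=w if n!="bar" else 16
    m[y-h:y+h,x-w:x+w]=1-green[y-h:y+h,x-w:x+w]
    k,lab,st,ce=cv2.connectedComponentsWithStats(m,connectivity=4);l=lab[y,x]
    if l==0:l=1+np.argmax(st[1:,4])
    ys,xs=np.where(lab==l)
    pts=np.concatenate([np.c_[xs+dx,ys+dy] for dx in(-.4,.4) for dy in(-.4,.4)])
    p=at_z(f,pts,z)[:,:2]*1000
    rc=cv2.minAreaRect(p.astype(np.float32));print(n,len(xs),"bbox",xs.min(),xs.max(),ys.min(),ys.max(),"mean",p.mean(0).round(1),np.round(rc[0],1),np.round(rc[1],1),round(rc[2],1))
m=finder.regions_of(f,"plate")[0]["mask"].astype(np.uint8);c=max(cv2.findContours(m,0,1)[0],key=cv2.contourArea)
q=cv2.approxPolyDP(c,8,True)[:,0];print("plate",q.tolist(),(at_z(f,q,.044)*1000).round())
print("fence",at_z(f,[(370,135),(370,155)],.04).round(3).tolist())
```

```text
steel 313 bbox 182 201 173 198 mean [523.9 116.2] [523.4 111.2] [61.9 46. ] 6.6
white 153 bbox 210 225 183 197 mean [513.5  48.4] [513.4  48.3] [32.6 30.3] 72.8
wedge 292 bbox 237 255 180 206 mean [511.4 -17.6] [512.5 -17.4] [29.7 64.5] 73.4
black 109 bbox 267 279 194 206 mean [499.  -79.7] [499.1 -79.6] [26.2 26.6] 71.2
bar 1124 bbox 197 274 212 238 mean [432.3  -6.2] [427.4  -3.1] [180.2  49.8] 84.5
plate [[326, 178], [321, 241], [411, 255], [418, 191]] [[ 552. -198.   44.]
 [ 408. -195.   44.]
 [ 388. -395.   44.]
 [ 534. -408.   44.]]
fence [[0.662, -0.294, 0.04], [0.614, -0.296, 0.04]]
```

View pics/crop1.png

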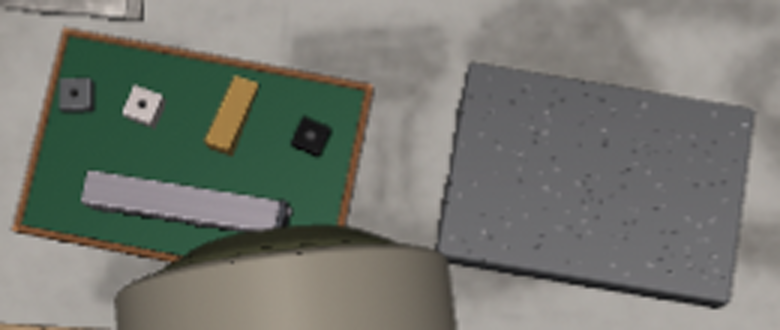

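The crop confirms it: steel (75,93), white (142,104), wedge (231,115), black (311,135), bar stop end at the right (283,212), and plate yaw about −6°. I'll take white first, closing roughly along y, with the jaws partly closed to clear the steel block.

```bash
python3 -m handwheel '[[0.023,0.0426,0,0,0,-8,150],[0.023,0.0426,0,0,0,-8,150],[0.023,0.0426,0,0,0,-8,150],[0.023,0.0426,0,0,0,-8,150],[0.023,0.0426,0,0,0,-8,150]]' 20
python3 -m handwheel '[[0.023,0.0426,0,0,0,0,150],[0.023,0.0426,0,0,0,0,150],[0.023,0.0426,0,0,0,0,150],[0.023,0.0426,0,0,0,0,150],[0.023,0.0426,0,0,0,0,150]]'
python3 -m handwheel '[[0.023,0.0426,-0.03,0,0,0,150],[0.023,0.0426,-0.03,0,0,0,150],[0.023,0.0426,-0.03,0,0,0,150],[0,0,0,0,0,0,150]]'
cat >> h.py <<'E'
def st():
    s=telemetry.state();R=cv2.Rodrigues(np.array(s["orientation"]))[0]
    print("t %.2f"%s["t"],"tcp",np.round(np.array(s["tcp_pos"])*1000,1),"C %.1f"%np.degrees(np.arctan2(R[1,1],R[0,1])),"zax",np.round(R[:,2],3),"open %.1f"%(s["opening"]*1000),"grip %.1f"%s["finger_force"],"F",np.round(s["contact_force"],1),"q6 %.2f"%s["q"][5])
E
python3 - <<'E'
from h import *
st()
f=cams.grab_frame("side")
for n in("steel_block","white_block","black_block","wedge"):
    print(n,[(np.round(a["centre"],3),round(a["confidence"],2)) for a in finder.spot_in(f,n)[:2]])
f=cams.grab_frame("top")
for n,z in(("plate",.044),("sine_bar",.0443)): print(n,rect(f,n,z),[np.round(a["centre"],3) for a in finder.spot_in(f,n)[:1]])
E
```

```text
t: 1.9
tcp_pos: [0.3287, -0.2953, 0.2226]
orientation: [3.108, -0.453, 0.001]
contact_force: [1.4, 0.2, 0.8]
opening: 0.0502
finger_force: 0.0
t: 2.4
tcp_pos: [0.4438, -0.0822, 0.2227]
orientation: [3.11, -0.444, 0.001]
contact_force: [0.8, -0.6, 0.0]
opening: 0.0359
finger_force: 0.0
t: 2.8
tcp_pos: [0.5035, 0.0318, 0.1403]
orientation: [-3.11, 0.437, 0.008]
contact_force: [-0.1, 0.1, 0.4]
opening: 0.0366
finger_force: 0.0
t 2.80 tcp [503.5  31.8 140.3] C -106.0 zax [-0.005  0.002 -1.   ] open 36.6 grip 0.0 F [-0.1  0.1  0.4] q6 1.68
steel_block [(array([0.519, 0.098, 0.024]), 0.51)]
white_block []
black_block [(array([ 0.46 , -0.332,  0.042]), 0.5)]
wedge [(array([ 0.509, -0.02 ,  0.021]), 0.61)]
plate (0.6, array([ 471.2, -298.8]), array([223.3, 156.9]), 83.6) []
sine_bar (0.79, array([437.5,   6.4]), array([156.2,  28.6]), 84.4) [array([0.437, 0.009, 0.045])]
```

```bash
python3 -m handwheel '[[0.0115,0.019,-0.03,0,0,-1,152],[0,0,-0.03,0,0,0,152],[0,0,-0.02,0,0,0,152],[0,0,0,0,0,0,152]]'
python3 - <<'E'
from h import *
st()
f=cams.grab_frame("side");save(f,"s1.png",(220,130,340,220),5)
E
```

```text
t: 3.7
tcp_pos: [0.514, 0.047, 0.0615]
orientation: [3.106, -0.472, -0.007]
contact_force: [-0.6, 0.4, 0.6]
opening: 0.0354
finger_force: 0.0
t 3.70 tcp [514.   47.   61.5] C -107.3 zax [-0.005  0.001 -1.   ] open 35.4 grip 0.0 F [-0.6  0.4  0.6] q6 1.73
```

View pics/s1.png

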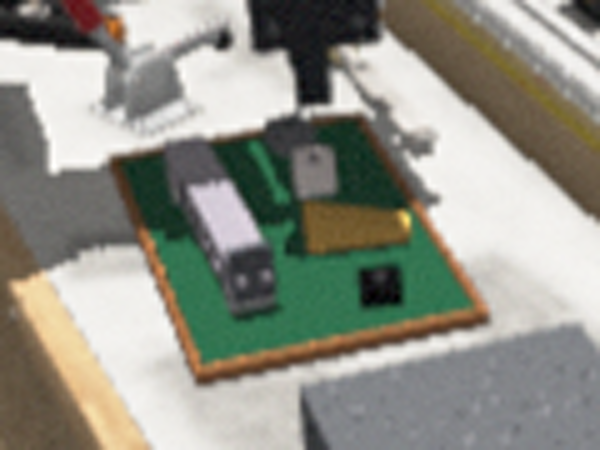

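The side crop shows the finger (315,80) in line above the white block (315,165), with the steel block just behind. I'll go down and grip.

```bash
python3 -m handwheel '[[0.001,0.003,-0.02,0,0,0,152],[0,0,-0.019,0,0,0,152],[0,0,0,0,0,0,152],[0,0,0,0,0,0,215],[0,0,0,0,0,0,215]]' 20
python3 -m handwheel '[[0,0,0,0,0,0,215],[0,0,0,0,0,0,215],[0,0,0.04,0,0,0,215],[0,0,0.04,0,0,0,215],[0,0,0.01,0,0,0,215]]'; python3 -c "
from h import *
st()"
```

```text
t: 4.25
tcp_pos: [0.5171, 0.0499, 0.0259]
orientation: [-3.106, 0.471, -0.004]
contact_force: [0.4, 0.1, 1.0]
opening: 0.0219
finger_force: 0.0
t: 4.75
tcp_pos: [0.5179, 0.0499, 0.1184]
orientation: [-3.106, 0.471, -0.011]
contact_force: [0.1, -0.5, -1.0]
opening: 0.0137
finger_force: 0.0
t 4.75 tcp [517.9  49.9 118.4] C -107.2 zax [ 0.007 -0.001 -1.   ] open 13.7 grip 0.0 F [ 0.1 -0.5 -1. ] q6 1.74
```

Run:
```python
from h import *
f=cams.grab_frame("side");save(f,"s2.png",(220,110,340,200),5)
s=telemetry.state();p=np.array(s["tcp_pos"]);print("tcp px",proj(f,[p,p-[0,0,.011]]))
print("white px at (514,51)",proj(f,[[.514,.051,.0283],[.514,.051,.0083]]))
```

```text
tcp px [[281.13311187 133.59955391]
 [281.39881825 137.10197691]]
white px at (514,51) [[281.93437402 161.16671795]
 [282.38642992 166.9482588 ]]
```

View pics/s2.png

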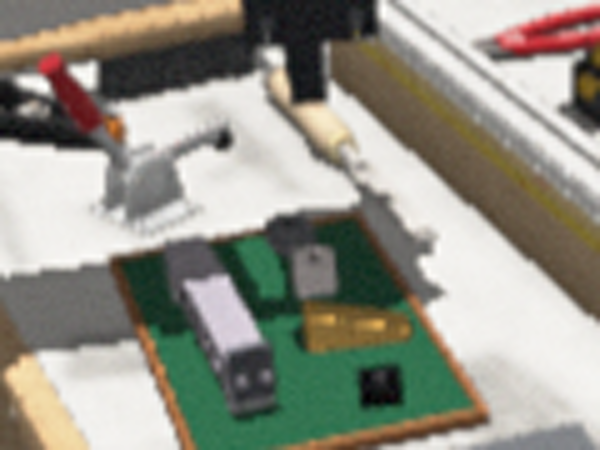

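Run:
```python
from h import *
f=cams.grab_frame("side")
s=telemetry.state();p=np.array(s["tcp_pos"]);R=cv2.Rodrigues(np.array(s["orientation"]))[0];o=s["opening"]/2
pts=[p+R@[0,y,z] for y in(-o-.0175,-o,o,o+.0175) for z in(-.045,.011)]
im=f["color"].copy();S=6;x0,y0=230,60
c=cv2.resize(im[y0:y0+100,x0:x0+110],None,fx=S,fy=S,interpolation=cv2.INTER_CUBIC)
c=cv2.convertScaleAbs(c,alpha=2.0,beta=30)
for i,u in enumerate(proj(f,pts)): cv2.circle(c,tuple(int(v) for v in (u-[x0,y0])*S),4,(255,0,0) if i%2 else (0,255,0),-1)
cv2.imwrite("pics/s3.png",c[...,::-1])
```

```text
(no output)
```

View pics/s3.png

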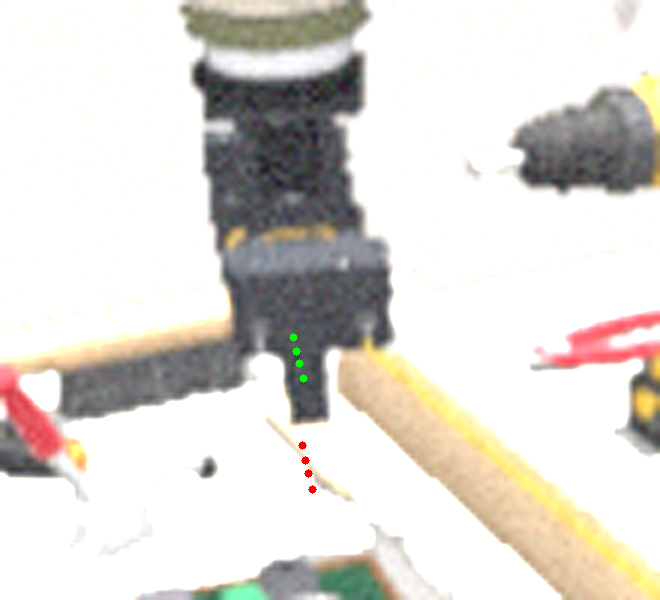

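Run:
```python
from h import *
f=cams.grab_frame("side")
st()
R=cv2.Rodrigues(np.array([-3.07699,-.626618,0]))[0];p=np.array([.21503,-.5059,.22184])
for z in(-.03,-.008,.011):print(z,proj(f,[p+R@[0,y,z] for y in(-.0615,-.044,.044,.0615)]).round(0).tolist())
im=cv2.imread("pics/side0.png");c=cv2.resize(im[150:300,140:300],None,fx=4,fy=4,interpolation=cv2.INTER_CUBIC)
for z,col in((-.03,(0,255,0)),(.011,(0,0,255))):
  for u in proj(f,[p+R@[0,y,z] for y in(-.0615,-.044,.044,.0615)]): cv2.circle(c,tuple(int(v) for v in (u-[140,150])*4),4,col,-1)
cv2.imwrite("pics/s4.png",cv2.convertScaleAbs(c,alpha=1.6,beta=20))
```

```text
t 4.90 tcp [516.1  50.1 114.3] C -107.2 zax [ 0. -0. -1.] open 13.7 grip 0.0 F [-0.4  0.1 -0.1] q6 1.74
-0.03 [[197.0, 230.0], [205.0, 235.0], [248.0, 263.0], [258.0, 270.0]]
-0.008 [[201.0, 242.0], [208.0, 247.0], [250.0, 276.0], [260.0, 282.0]]
0.011 [[203.0, 251.0], [210.0, 257.0], [252.0, 286.0], [261.0, 292.0]]
```

View pics/s4.png

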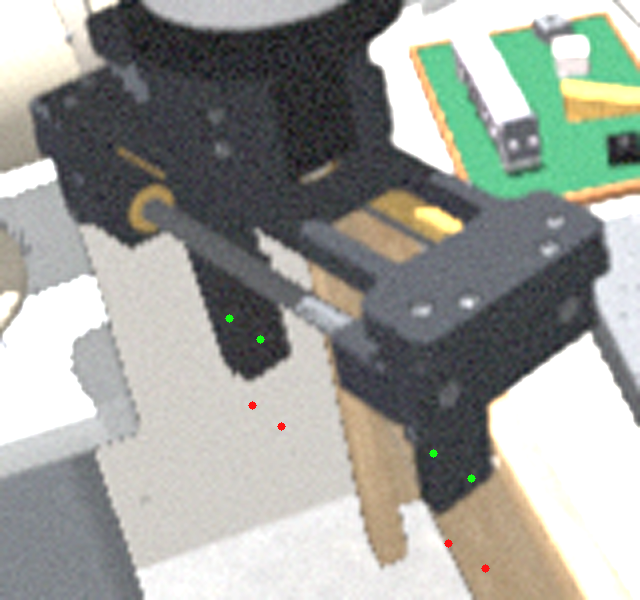

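The overlay shows the real fingertips end 10–20 mm higher than the stated 11 mm ahead of the TCP, although they match sideways. That explains the empty grasp: the jaws closed above the block, which hasn't moved. I'll find the tip height by a guarded touch on the felt, straddling the block.

```bash
python3 -m handwheel '[[-0.0015,0.001,0,0,0,0,150],[0,0,-0.03,0,0,0,150],[0,0,-0.03,0,0,0,150],[0,0,-0.03,0,0,0,150],[0,0,0,0,0,0,150]]' 20
python3 -m handwheel '[[0,0,-0.004,0,0,0,150],[0,0,-0.004,0,0,0,150],[0,0,-0.004,0,0,0,150],[0,0,0,0,0,0,150],[0,0,0,0,0,0,150]]' ; python3 -c "
from h import *
st()"
```

```text
t: 5.4
tcp_pos: [0.5119, 0.0514, 0.0204]
orientation: [3.106, -0.471, -0.015]
contact_force: [-0.7, -0.7, 0.3]
opening: 0.0364
finger_force: 0.0
t: 5.9
tcp_pos: [0.5149, 0.051, 0.0128]
orientation: [-3.106, 0.471, -0.001]
contact_force: [-0.1, -0.3, -1.0]
opening: 0.0361
finger_force: 0.0
t 5.90 tcp [514.9  51.   12.8] C -107.2 zax [ 0.001 -0.    -1.   ] open 36.1 grip 0.0 F [-0.1 -0.3 -1. ] q6 1.74
```

```bash
python3 -m handwheel '[[0,0,-0.004,0,0,0,150],[0,0,0,0,0,0,150],[0,0,-0.004,0,0,0,150],[0,0,0,0,0,0,150]]'; python3 -m handwheel '[[0,0,-0.003,0,0,0,150],[0,0,0,0,0,0,150]]';python3 -m handwheel '[[0,0,-0.003,0,0,0,150],[0,0,0,0,0,0,150]]'
```

```text
t: 6.3
tcp_pos: [0.5146, 0.0511, 0.004]
orientation: [3.106, -0.471, -0.001]
contact_force: [-0.5, 0.0, 0.2]
opening: 0.0366
finger_force: 0.0
t: 6.5
tcp_pos: [0.5146, 0.0511, 0.0011]
orientation: [-3.106, 0.471, 0.001]
contact_force: [0.6, -0.1, -0.2]
opening: 0.0361
finger_force: 0.0
t: 6.7
tcp_pos: [0.5146, 0.0511, -0.0019]
orientation: [-3.106, 0.471, 0.001]
contact_force: [-0.2, -0.2, -1.3]
opening: 0.0363
finger_force: 0.0
```

Run:
```python
from h import *
st()
f=cams.grab_frame("side");save(f,"s5.png",(235,110,335,200),6)
```

```text
t 6.70 tcp [514.6  51.1  -1.9] C -107.2 zax [-0.001  0.    -1.   ] open 36.3 grip 0.0 F [-0.2 -0.2 -1.3] q6 1.74
```

View pics/s5.png

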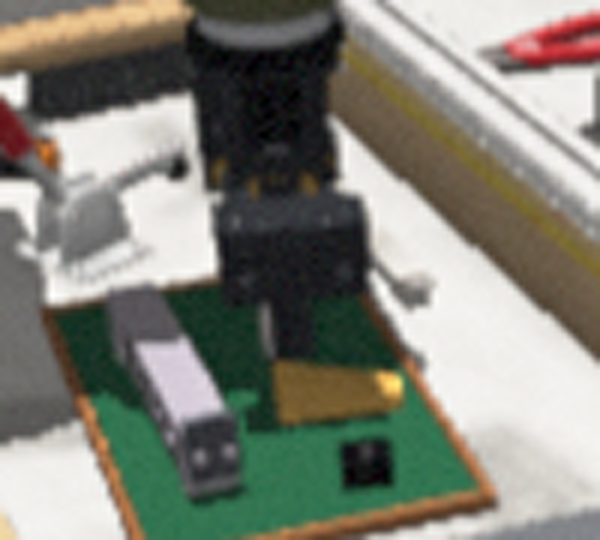

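The near finger now covers the white block, with its tip at about (293,355) close to the felt and no contact yet. I'll step down a little further.

```bash
python3 -m handwheel '[[0,0,-0.003,0,0,0,150],[0,0,0,0,0,0,150]]'; python3 -m handwheel '[[0,0,-0.002,0,0,0,150],[0,0,0,0,0,0,150]]';python3 -m handwheel '[[0,0,-0.002,0,0,0,150],[0,0,0,0,0,0,150]]'
```

```text
t: 6.95
tcp_pos: [0.5146, 0.0511, -0.0048]
orientation: [-3.106, 0.471, 0.001]
contact_force: [-0.1, -0.6, -0.5]
opening: 0.0359
finger_force: 0.0
t: 7.15
tcp_pos: [0.5147, 0.0511, -0.0068]
orientation: [3.106, -0.471, -0.0]
contact_force: [0.3, 0.1, -0.1]
opening: 0.0367
finger_force: 0.0
t: 7.35
tcp_pos: [0.5149, 0.051, -0.0079]
orientation: [3.106, -0.471, 0.001]
contact_force: [-2.5, 0.9, 9.1]
opening: 0.0364
finger_force: 4.2
```

Contact at TCP z = −7.9 mm with the felt at 8.3 mm puts the real tips about 16 mm behind the reported TCP, so I'll use tip z = TCP z + 16 mm. Now raise slightly and grip.

```bash
python3 -m handwheel '[[0,0,0.003,0,0,0,150],[0,0,0,0,0,0,215],[0,0,0,0,0,0,215],[0,0,0,0,0,0,215],[0,0,0,0,0,0,215]]' 20; python3 -c "
from h import *
st()"
```

```text
t: 7.85
tcp_pos: [0.5148, 0.0511, -0.0056]
orientation: [3.106, -0.471, 0.0]
contact_force: [0.1, 0.3, 1.7]
opening: 0.0237
finger_force: 20.0
t 7.85 tcp [514.8  51.1  -5.6] C -107.2 zax [ 0. -0. -1.] open 23.7 grip 20.0 F [0.1 0.3 1.7] q6 1.74
```

```bash
python3 -m handwheel '[[0,0,0.045,0,0,0,215],[0,0,0.04,0,0,0,215],[-0.005,-0.041,0,0,0,5.5,215],[-0.005,-0.041,0,0,0,5.5,215],[-0.005,-0.041,0,0,0,0,215]]'
python3 -m handwheel '[[-0.005,-0.041,0,0,0,0,215],[-0.005,-0.041,0,0,0,0,215],[-0.005,-0.041,0,0,0,0,215],[-0.005,-0.041,0,0,0,0,215],[0,0,0,0,0,0,215]]'
python3 - <<'E'
from h import *
st()
for n in("side","top"):
    f=cams.grab_frame(n)
    print([(np.round(a["centre"],3),round(a["confidence"],2)) for a in finder.spot_in(f,"white_block")[:1]])
st()
E
```

```text
t: 8.35
tcp_pos: [0.4994, -0.0731, 0.0796]
orientation: [3.137, -0.165, 0.0]
contact_force: [0.8, -1.2, -0.7]
opening: 0.0238
finger_force: 20.0
t: 8.85
tcp_pos: [0.4793, -0.2402, 0.0791]
orientation: [3.135, -0.178, 0.001]
contact_force: [-0.5, -0.3, -1.3]
opening: 0.0239
finger_force: 20.0
t 8.85 tcp [ 479.3 -240.2   79.1] C -96.5 zax [ 0.001 -0.001 -1.   ] open 23.9 grip 20.0 F [-0.5 -0.3 -1.3] q6 1.00
[(array([ 0.469, -0.24 ,  0.105]), 0.59)]
[]
t 9.05 tcp [ 479.7 -234.7   79.2] C -96.2 zax [-0.001  0.001 -1.   ] open 23.8 grip 20.0 F [ 0.7 -0.5 -0.6] q6 1.00
```

```bash
python3 -m handwheel '[[0,0,-0.025,0,0,0,215],[0,0,-0.02,0,0,0,215],[0,0,-0.002,0,0,0,215],[0,0,0,0,0,0,215],[0,0,-0.001,0,0,0,215]]';python3 -m handwheel '[[0,0,-0.001,0,0,0,215],[0,0,0,0,0,0,215]]'
```

```text
t: 9.55
tcp_pos: [0.4803, -0.2357, 0.0324]
orientation: [3.136, -0.17, 0.002]
contact_force: [-0.3, 0.2, -1.1]
opening: 0.0239
finger_force: 20.0
t: 9.75
tcp_pos: [0.4799, -0.2359, 0.0309]
orientation: [3.137, -0.171, 0.001]
contact_force: [0.8, -0.2, -0.4]
opening: 0.0241
finger_force: 20.0
```

```bash
python3 -m handwheel '[[0,0,-0.001,0,0,0,215],[0,0,0,0,0,0,215]]';python3 -m handwheel '[[0,0,-0.001,0,0,0,215],[0,0,0,0,0,0,215]]'
```

```text
t: 9.95
tcp_pos: [0.48, -0.236, 0.0304]
orientation: [3.136, -0.171, 0.001]
contact_force: [-1.8, 1.4, 7.6]
opening: 0.0239
finger_force: 20.0
t: 10.15
tcp_pos: [0.48, -0.2361, 0.0304]
orientation: [3.136, -0.171, 0.002]
contact_force: [-3.9, 3.9, 17.7]
opening: 0.0236
finger_force: 20.0
```

White is on the granite, as the height predicted. Release it and go for black.

```bash
python3 -m handwheel '[[0,0,0.002,0,0,0,215],[0,0,0,0,0,0,150],[0,0,0,0,0,0,150],[0,0,0,0,0,0,150],[0,0,0.04,0,0,0,150]]'
python3 -m handwheel '[[0,0,0.03,0,0,-5.5,150],[0.0055,0.039,0,0,0,-5.5,150],[0.0055,0.039,0,0,0,0,150],[0.0055,0.039,0,0,0,0,150],[0.004,0.039,-0.01,0,0,0,150]]'
python3 -m handwheel '[[0,0,-0.03,0,0,0,150],[0,0,0,0,0,0,150],[0,0,0,0,0,0,150]]'
python3 - <<'E'
from h import *
st()
f=cams.grab_frame("side");save(f,"s6.png",(235,130,365,220),6)
for n in("black_block","white_block"):print(n,[(np.round(a["centre"],3),round(a["confidence"],2)) for a in finder.spot_in(f,n)[:2]])
f=cams.grab_frame("top")
for n in("black_block","white_block"):print(n,[(np.round(a["centre"],3),round(a["confidence"],2)) for a in finder.spot_in(f,n)[:2]])
E
```

```text
t: 10.65
tcp_pos: [0.4779, -0.2346, 0.0671]
orientation: [-3.131, 0.171, 0.012]
contact_force: [1.0, -0.9, 0.3]
opening: 0.0359
finger_force: 0.0
t: 11.15
tcp_pos: [0.5009, -0.0788, 0.0911]
orientation: [3.105, -0.472, 0.004]
contact_force: [0.6, 0.3, -0.0]
opening: 0.0365
finger_force: 0.0
t: 11.45
tcp_pos: [0.5003, -0.0803, 0.0606]
orientation: [-3.106, 0.471, 0.001]
contact_force: [0.1, 0.6, -0.1]
opening: 0.0362
finger_force: 0.0
t 11.45 tcp [500.3 -80.3  60.6] C -107.3 zax [-0.001  0.    -1.   ] open 36.2 grip 0.0 F [ 0.1  0.6 -0.1] q6 1.48
black_block [(array([ 0.5  , -0.085,  0.02 ]), 0.59), (array([ 0.468, -0.043,  0.009]), 0.44)]
white_block [(array([ 0.477, -0.244,  0.058]), 0.48)]
black_block []
white_block [(array([ 0.475, -0.235,  0.062]), 0.44)]
```

View pics/s6.png

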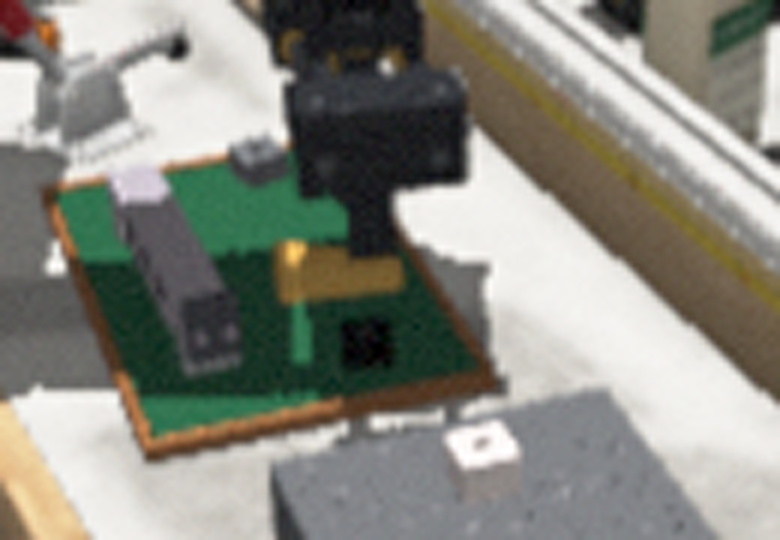

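White stands at (483,460) on the plate, and black (367,342) lies under the jaws. Go down and grip black.

```bash
python3 -m handwheel '[[0,0,-0.03,0,0,0,150],[0,0,-0.025,0,0,0,150],[0,0,-0.011,0,0,0,150],[0,0,0,0,0,0,150],[0,0,0,0,0,0,150]]'
python3 -m handwheel '[[0,0,0,0,0,0,215],[0,0,0,0,0,0,215],[0,0,0,0,0,0,215],[0,0,0,0,0,0,215]]' 20; python3 -c "
from h import *
st()"
```

```text
t: 12.25
tcp_pos: [0.5007, -0.0802, -0.0048]
orientation: [3.106, -0.471, 0.001]
contact_force: [-0.3, 0.7, -0.6]
opening: 0.0363
finger_force: 0.0
t: 12.65
tcp_pos: [0.5007, -0.0801, -0.0047]
orientation: [3.106, -0.471, 0.002]
contact_force: [-1.4, 1.3, 6.6]
opening: 0.0237
finger_force: 19.9
t 12.65 tcp [500.7 -80.1  -4.7] C -107.2 zax [ 0.001 -0.001 -1.   ] open 23.7 grip 19.9 F [-1.4  1.3  6.6] q6 1.48
```

```bash
python3 -m handwheel '[[0,0,0.045,0,0,0,215],[0,0,0.04,0,0,0,215],[-0.005,-0.037,0,0,0,5.5,215],[-0.005,-0.037,0,0,0,5.5,215],[-0.005,-0.037,0,0,0,0,215]]'
python3 -m handwheel '[[-0.005,-0.036,0,0,0,0,215],[0,0,-0.015,0,0,0,215],[0,0,0,0,0,0,215],[0,0,0,0,0,0,215]]'; python3 -c "
from h import *
st()
f=cams.grab_frame('side');save(f,'s7.png',(280,150,360,230),7)
"
```

```text
t: 13.15
tcp_pos: [0.485, -0.192, 0.08]
orientation: [3.137, -0.166, 0.001]
contact_force: [0.9, -0.6, -1.2]
opening: 0.0238
finger_force: 19.9
t: 13.55
tcp_pos: [0.4801, -0.2265, 0.0646]
orientation: [-3.136, 0.171, 0.001]
contact_force: [0.1, -0.8, -0.5]
opening: 0.0238
finger_force: 19.9
t 13.55 tcp [ 480.1 -226.5   64.6] C -96.2 zax [-0.001  0.001 -1.   ] open 23.8 grip 19.9 F [ 0.1 -0.8 -0.5] q6 1.02
```

View pics/s7.png

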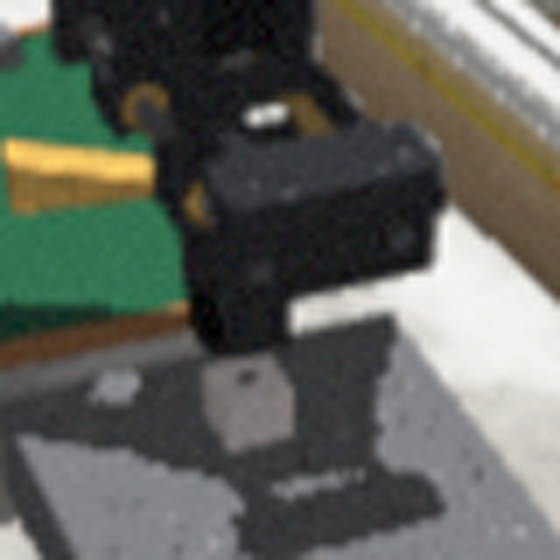

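The finger and black are above white (248,400), offset to the left as planned. Lower gently.

```bash
python3 -m handwheel '[[0,0,-0.006,0,0,0,215],[0,0,-0.005,0,0,0,215],[0,0,0,0,0,0,215],[0,0,-0.0015,0,0,0,215],[0,0,0,0,0,0,215]]'
python3 -m handwheel '[[0,0,-0.001,0,0,0,215],[0,0,0,0,0,0,215]]';python3 -m handwheel '[[0,0,-0.001,0,0,0,215],[0,0,0,0,0,0,215]]'
```

```text
t: 14.1
tcp_pos: [0.4803, -0.2269, 0.0519]
orientation: [-3.137, 0.171, 0.0]
contact_force: [-0.8, 0.2, -0.7]
opening: 0.0235
finger_force: 19.9
t: 14.3
tcp_pos: [0.4804, -0.227, 0.0513]
orientation: [3.137, -0.171, 0.001]
contact_force: [-1.0, 0.7, 2.9]
opening: 0.0239
finger_force: 19.9
t: 14.5
tcp_pos: [0.4805, -0.227, 0.0512]
orientation: [3.136, -0.171, 0.002]
contact_force: [-3.9, 2.8, 13.0]
opening: 0.024
finger_force: 20.0
```

Black lies on white about 9 mm off. I'll open wider, centre on white, lower to span both blocks, and pinch them flush.

```bash
python3 -m handwheel '[[0,0,0.001,0,0,0,104],[0,0,0,0,0,0,104],[0,0,0,0,0,0,104],[-0.001,-0.009,0,0,0,0,104],[0,0,0,0,0,0,104]]'
python3 -m handwheel '[[0,0,-0.008,0,0,0,104],[0,0,-0.007,0,0,0,104],[0,0,0,0,0,0,104],[0,0,0,0,0,0,104]]' 8
python3 -m handwheel '[[0,0,0,0,0,0,135],[0,0,0,0,0,0,150],[0,0,0,0,0,0,165],[0,0,0,0,0,0,190],[0,0,0,0,0,0,195]]'; python3 -c "
from h import *
st()"
```

```text
t: 15.0
tcp_pos: [0.4793, -0.2371, 0.0508]
orientation: [3.136, -0.172, 0.0]
contact_force: [-0.2, 0.7, -1.0]
opening: 0.0521
finger_force: 0.0
t: 15.4
tcp_pos: [0.4792, -0.2358, 0.0356]
orientation: [-3.136, 0.171, 0.001]
contact_force: [0.9, 0.4, 0.4]
opening: 0.0522
finger_force: 0.0
t: 15.9
tcp_pos: [0.4793, -0.2359, 0.0361]
orientation: [3.137, -0.171, 0.0]
contact_force: [0.7, 1.1, 0.8]
opening: 0.024
finger_force: 8.0
t 15.90 tcp [ 479.3 -235.9   36.1] C -96.2 zax [ 0. -0. -1.] open 24.0 grip 8.0 F [0.7 1.1 0.8] q6 1.00
```

```bash
python3 -m handwheel '[[0,0,0,0,0,0,120],[0,0,0,0,0,0,120],[0,0,0,0,0,0,120],[0,0,0.03,0,0,0,120],[0,0,0.02,0,0,0,120]]'
python3 -m handwheel '[[0,0,0,0,0,8.5,120],[0,0,0,0,0,8.5,120],[0,0,0,0,0,8.5,120],[0,0,0,0,0,8.5,120],[0,0,0,0,0,8.5,120]]'
python3 -m handwheel '[[0,0,0,0,0,8.5,120],[0,0,0,0,0,8.5,120],[0,0,0,0,0,8.5,120],[0,0,0,0,0,8.5,120],[0,0,0,0,0,8.5,120]]'
python3 -m handwheel '[[0,0,0,0,0,5,120],[0,0,0,0,0,0,120]]'
python3 - <<'E'
from h import *
st()
f=cams.grab_frame("side");save(f,"s8.png",(290,160,350,220),8)
E
```

```text
t: 16.4
tcp_pos: [0.4794, -0.2361, 0.087]
orientation: [3.137, -0.171, 0.0]
contact_force: [0.4, -0.0, -0.5]
opening: 0.0466
finger_force: 0.0
t: 16.9
tcp_pos: [0.4793, -0.236, 0.0859]
orientation: [2.983, 0.987, -0.0]
contact_force: [0.4, 0.5, 0.5]
opening: 0.0464
finger_force: 0.0
t: 17.4
tcp_pos: [0.4793, -0.236, 0.0859]
orientation: [-2.422, -2.0, 0.0]
contact_force: [-0.4, -0.0, 0.6]
opening: 0.0465
finger_force: 0.0
t: 17.6
tcp_pos: [0.4792, -0.236, 0.0859]
orientation: [-2.338, -2.098, 0.0]
contact_force: [-0.1, 0.4, 0.6]
opening: 0.0464
finger_force: 0.0
t 17.60 tcp [ 479.2 -236.    85.9] C -6.2 zax [-0.  0. -1.] open 46.4 grip 0.0 F [-0.1  0.4  0.6] q6 -0.57
```

View pics/s8.png

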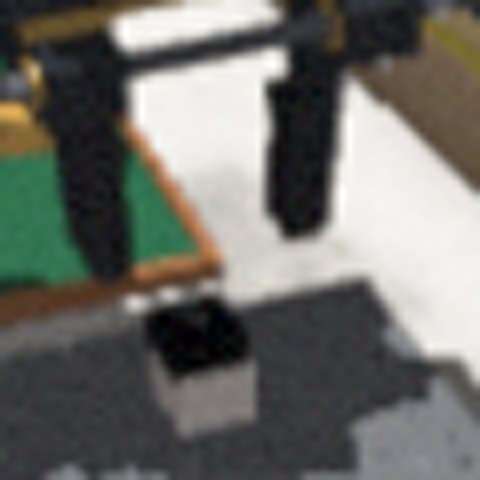

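The black block sits nearly flush on white, with a slight front offset near (200,370). A pinch front to back will finish it.

```bash
python3 -m handwheel '[[0,0,-0.03,0,0,0,120],[0,0,-0.02,0,0,0,120],[0,0,0,0,0,0,120],[0,0,0,0,0,0,120],[0,0,0,0,0,0,145]]' 8
python3 -m handwheel '[[0,0,0,0,0,0,160],[0,0,0,0,0,0,175],[0,0,0,0,0,0,195],[0,0,0,0,0,0,195]]'; python3 -c "
from h import *
st()"
```

```text
t: 18.15
tcp_pos: [0.4798, -0.2363, 0.037]
orientation: [2.339, 2.095, 0.0]
contact_force: [-0.4, -0.1, 0.5]
opening: 0.0407
finger_force: 0.0
t: 18.55
tcp_pos: [0.4793, -0.236, 0.0364]
orientation: [2.339, 2.097, -0.0]
contact_force: [-1.6, 1.3, 4.4]
opening: 0.0236
finger_force: 8.0
t 18.55 tcp [ 479.3 -236.    36.4] C -6.2 zax [ 0. -0. -1.] open 23.6 grip 8.0 F [-1.6  1.3  4.4] q6 -0.57
```

The stack is flush at (479.3, −236.0). Now the bar.

```bash
python3 -m handwheel '[[0,0,0.001,0,0,0,130],[0,0,0,0,0,0,130],[0,0,0,0,0,0,130],[0,0,0.04,0,0,0,130],[0,0,0.03,0,0,0,130]]' 40
python3 -m handwheel '[[-0.0065,0.0413,0,0,0,0.7,150],[-0.0065,0.0413,0,0,0,0,150],[-0.0065,0.0413,0,0,0,0,150],[-0.0065,0.0413,0,0,0,0,150],[-0.0065,0.0413,0,0,0,0,150]]'
python3 -m handwheel '[[-0.0065,0.0415,0,0,0,0,150],[0,0,-0.03,0,0,0,150],[0,0,0,0,0,0,150]]'
python3 - <<'E'
from h import *
st()
f=cams.grab_frame("side");save(f,"s9.png",(220,110,340,200),6)
for n in("sine_bar","black_block","white_block"):print(n,[(np.round(a["centre"],3),round(a["confidence"],2)) for a in finder.spot_in(f,n)[:2]])
E
```

```text
t: 19.05
tcp_pos: [0.4793, -0.2359, 0.108]
orientation: [-2.339, -2.097, 0.0]
contact_force: [0.0, -0.2, -0.1]
opening: 0.043
finger_force: 0.0
t: 19.55
tcp_pos: [0.4463, -0.0279, 0.107]
orientation: [2.327, 2.111, 0.0]
contact_force: [0.7, 1.1, 0.3]
opening: 0.0362
finger_force: 0.0
t: 19.85
tcp_pos: [0.4387, 0.0133, 0.0751]
orientation: [-2.321, -2.111, 0.004]
contact_force: [-0.9, 0.6, 0.5]
opening: 0.0366
finger_force: 0.0
t 19.85 tcp [438.7  13.3  75.1] C -5.4 zax [-0.005  0.001 -1.   ] open 36.6 grip 0.0 F [-0.9  0.6  0.5] q6 -0.15
sine_bar [(array([ 0.431, -0.014,  0.048]), 0.74), (array([ 0.478, -0.034,  0.012]), 0.47)]
black_block [(array([ 0.48 , -0.241,  0.077]), 0.6)]
white_block [(array([ 0.478, -0.245,  0.054]), 0.38)]
```

View pics/s9.png

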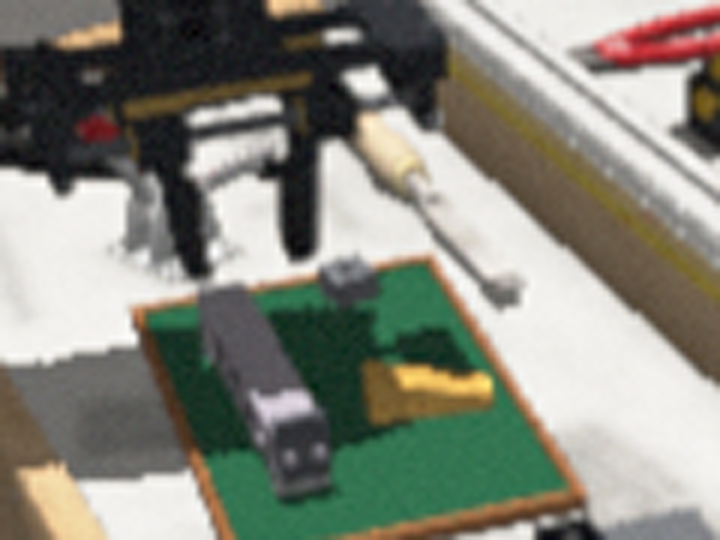

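```bash
python3 - <<'E'
from h import *
f=cams.grab_frame("side")
print(((proj(f,[[.4387,.0133,.091],[.4387,.0133,.0443],[.4275,.0143,.0443],[.45,.0123,.0443]])-[220,110])*6).round())
E
python3 -m handwheel '[[0.001,0,-0.03,0,0,0,150],[0,0,-0.02,0,0,0,150],[0,0,0,0,0,0,150]]'
```

```text
[[243. 261.]
 [253. 349.]
 [230. 354.]
 [277. 344.]]
t: 20.4
tcp_pos: [0.4406, 0.0116, 0.0259]
orientation: [-2.326, -2.108, 0.003]
contact_force: [-0.0, -0.3, 0.1]
opening: 0.0363
finger_force: 0.0
```

The projected bar edges (230–277 at row 349) match the bar in the picture. Continue down.

```bash
python3 -m handwheel '[[0,0,-0.008,0,0,0,150],[0,0,-0.007,0,0,0,150],[0,0,-0.007,0,0,0,150],[0,0,0,0,0,0,150],[0,0,0,0,0,0,165]]' 40
python3 -m handwheel '[[0,0,0,0,0,0,200],[0,0,0,0,0,0,215],[0,0,0,0,0,0,215],[0,0,0,0,0,0,215]]'; python3 -c "
from h import *
st()"
```

```text
t: 20.9
tcp_pos: [0.4413, 0.012, 0.005]
orientation: [-2.326, -2.111, 0.0]
contact_force: [-0.2, -0.2, 0.8]
opening: 0.0318
finger_force: 0.0
t: 21.3
tcp_pos: [0.4407, 0.0122, 0.005]
orientation: [-2.325, -2.111, 0.001]
contact_force: [-6.0, 0.6, 5.0]
opening: 0.0245
finger_force: 40.0
t 21.30 tcp [440.7  12.2   5. ] C -5.5 zax [-0.001  0.    -1.   ] open 24.5 grip 40.0 F [-6.   0.6  5. ] q6 -0.15
```

```bash
python3 -m handwheel '[[0,0,0.02,0,0,0,215],[0,0,0.035,0,0,0,215],[0,0,0.03,0,0,0,215],[0,0,0.018,0,0,0,215],[0.0036,-0.0336,0,0,0,-0.7,215]]'
python3 -m handwheel '[[0.0036,-0.0336,0,0,0,0,215],[0.0036,-0.0336,0,0,0,0,215],[0.0036,-0.0336,0,0,0,0,215],[0.0036,-0.0336,0,0,0,0,215],[0.0036,-0.0336,0,0,0,0,215]]'
python3 -m handwheel '[[0.0036,-0.0336,0,0,0,0,215],[0.0036,-0.0336,0,0,0,0,215],[0.0039,-0.0338,0,0,0,0,215],[0,0,0,5,-0.54,0,215],[0,0,0,5,-0.54,0,215]]'
python3 -m handwheel '[[0,0,0,5,-0.54,0,215],[0,0,0,0,0,0,215],[0,0,0,0,0,0,215]]'
python3 - <<'E'
from h import *
st()
f=cams.grab_frame("side");save(f,"s10.png",(250,120,390,260),4)
E
```

```text
t: 21.8
tcp_pos: [0.4458, -0.02, 0.11]
orientation: [2.333, 2.099, 0.005]
contact_force: [1.1, 0.1, -5.8]
opening: 0.0243
finger_force: 40.0
t: 22.3
tcp_pos: [0.463, -0.1911, 0.1075]
orientation: [2.339, 2.097, 0.0]
contact_force: [0.0, 1.1, -5.9]
opening: 0.0244
finger_force: 40.0
t: 22.8
tcp_pos: [0.4742, -0.2913, 0.1074]
orientation: [-2.246, -2.013, -0.202]
contact_force: [-1.2, 0.3, -5.5]
opening: 0.0245
finger_force: 40.0
t: 23.1
tcp_pos: [0.4739, -0.2908, 0.1073]
orientation: [-2.199, -1.97, -0.288]
contact_force: [-0.4, 0.6, -5.7]
opening: 0.0246
finger_force: 40.0
t 23.10 tcp [ 473.9 -290.8  107.3] C -6.3 zax [ 0.027  0.257 -0.966] open 24.6 grip 40.0 F [-0.4  0.6 -5.7] q6 -0.80
```

View pics/s10.png

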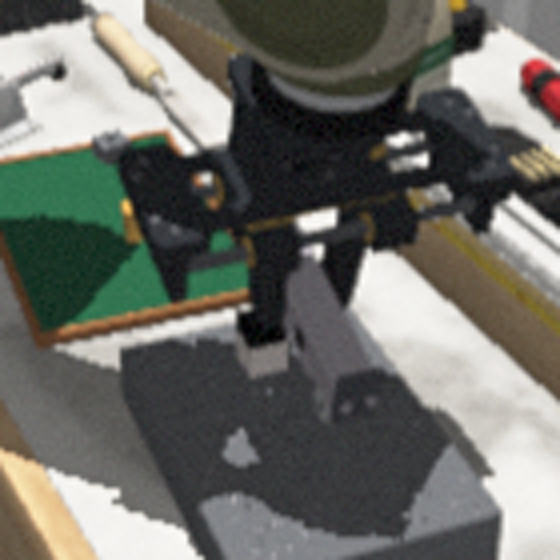

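The bar is held and tilted, stop end right and lower at (350,400), with the plain end over the stack side (262,345). Lower it.

```bash
python3 -m handwheel '[[0,0,-0.02,0,0,0,215],[0,0,-0.015,0,0,0,215],[0,0,-0.007,0,0,0,215],[0,0,0,0,0,0,215],[0,0,0,0,0,0,215]]'
python3 -m handwheel '[[0,0,-0.002,0,0,0,215],[0,0,-0.002,0,0,0,215],[0,0,0,0,0,0,215]]'
python3 -m handwheel '[[0,0,-0.001,0,0,0,215],[0,0,0,0,0,0,215]]'
python3 -m handwheel '[[0,0,-0.001,0,0,0,215],[0,0,0,0,0,0,215]]'
```

```text
t: 23.65
tcp_pos: [0.4744, -0.2905, 0.0666]
orientation: [-2.198, -1.972, -0.29]
contact_force: [0.5, 0.4, -5.8]
opening: 0.0251
finger_force: 40.0
t: 23.95
tcp_pos: [0.474, -0.2905, 0.062]
orientation: [-2.198, -1.97, -0.291]
contact_force: [-0.5, -0.5, -5.5]
opening: 0.0246
finger_force: 40.0
t: 24.15
tcp_pos: [0.474, -0.2906, 0.0609]
orientation: [-2.198, -1.97, -0.291]
contact_force: [0.2, -0.3, -6.1]
opening: 0.0245
finger_force: 40.0
t: 24.35
tcp_pos: [0.474, -0.2905, 0.0599]
orientation: [-2.198, -1.97, -0.291]
contact_force: [0.2, 0.6, -4.7]
opening: 0.0248
finger_force: 40.0
```

```bash
python3 -m handwheel '[[0,0,-0.001,0,0,0,215],[0,0,0,0,0,0,215]]'
python3 -m handwheel '[[0,0,-0.001,0,0,0,215],[0,0,0,0,0,0,215]]'
python3 -c "
from h import *
st();print(telemetry.state()['wrist_torque'])"
```

```text
t: 24.55
tcp_pos: [0.4739, -0.2905, 0.0588]
orientation: [-2.198, -1.97, -0.291]
contact_force: [-1.1, 0.0, -5.1]
opening: 0.0247
finger_force: 40.0
t: 24.75
tcp_pos: [0.4741, -0.2906, 0.0583]
orientation: [-2.198, -1.971, -0.291]
contact_force: [-0.9, -0.1, -0.7]
opening: 0.0246
finger_force: 40.0
t 24.75 tcp [ 474.1 -290.6   58.3] C -6.2 zax [ 0.028  0.259 -0.966] open 24.6 grip 40.0 F [-0.9 -0.1 -0.7] q6 -0.82
[-0.10303269  0.05516595  0.04237469]
```

Contact at the expected height. One more nudge, then ease the grip and release.

```bash
python3 -m handwheel '[[0,0,-0.0007,0,0,0,215],[0,0,0,0,0,0,215]]'
python3 -m handwheel '[[0,0,0,0,0,0,215],[0,0,0,0,0,0,215]]' 6
python3 -m handwheel '[[0,0,0,0,0,0,170],[0,0,0,0,0,0,165],[0,0,0,0,0,0,160],[0,0,0,0,0,0,150],[0,0,0,0,0,0,150]]'
python3 - <<'E'
from h import *
st()
f=cams.grab_frame("side");c=f["color"][135:245,270:390]
cv2.imwrite("pics/s11.png",cv2.convertScaleAbs(cv2.resize(c[...,::-1],None,fx=5,fy=5,interpolation=cv2.INTER_CUBIC),alpha=1.6,beta=10))
E
```

```text
t: 24.95
tcp_pos: [0.4741, -0.2906, 0.0582]
orientation: [-2.198, -1.971, -0.291]
contact_force: [-2.2, 1.4, 4.7]
opening: 0.0248
finger_force: 40.0
t: 25.15
tcp_pos: [0.4741, -0.2906, 0.0582]
orientation: [-2.198, -1.971, -0.291]
contact_force: [-2.2, 0.6, 5.5]
opening: 0.0247
finger_force: 6.0
t: 25.65
tcp_pos: [0.474, -0.2906, 0.0572]
orientation: [-2.198, -1.97, -0.291]
contact_force: [0.1, 0.5, -0.5]
opening: 0.0365
finger_force: 0.0
t 25.65 tcp [ 474.  -290.6   57.2] C -6.2 zax [ 0.028  0.259 -0.966] open 36.5 grip 0.0 F [ 0.1  0.5 -0.5] q6 -0.82
```

View pics/s11.png

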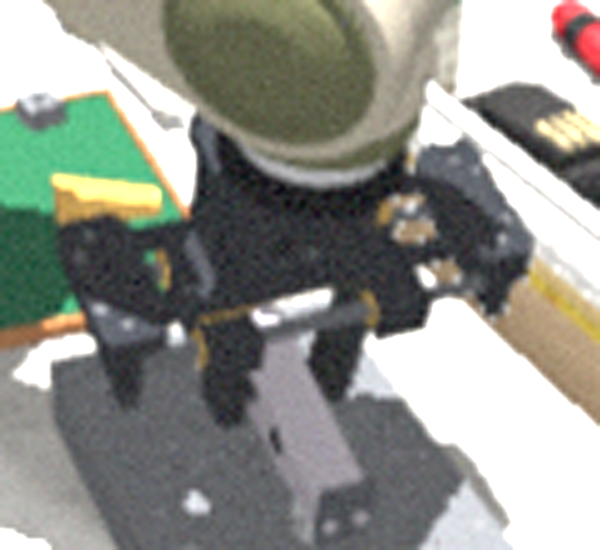

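The bar rests with its stop end right (340,510) and the fingers are open. That was my last picture, so I'll check by numbers from here. Next: withdraw along the tool axis, level the tool, and fit the wedge pose.

```bash
python3 -m handwheel '[[-0.0008,-0.0078,0.029,0,0,0,150],[-0.0008,-0.0078,0.029,0,0,0,150],[-0.0008,-0.0078,0.029,0,0,0,150],[0,0,0.03,-7.5,0.81,0,150],[0,0,0.03,-7.5,0.81,0,150]]'
python3 -m handwheel '[[0,0,0,0,0,-8.5,150],[0,0,0,0,0,-8.5,150],[0,0,0,0,0,-8.5,150],[0,0,0,0,0,-8.5,150],[0,0,0,0,0,-8.5,150]]'
cat >> h.py <<'E'
from scipy.optimize import minimize
from scipy.spatial.transform import Rotation as Ro
WV=np.array([[x,y,z] for x,h in((0,24.1),(60,8)) for y in(-10,10) for z in(0,h)])/1000.
def sil(f,V):
    h=cv2.convexHull(proj(f,V).astype(np.float32));m=np.zeros((1600,2560),np.uint8)
    cv2.fillConvexPoly(m,np.round((h+.5)*4-.5).astype(int),1);return cv2.resize(m.astype(np.float32),(640,400),interpolation=cv2.INTER_AREA)
def mask(f,n):
    r=finder.regions_of(f,n);return (r[0]["mask"].astype(np.float32),r[0]["confidence"],r[0]["mask"].sum()) if r else None
def fit(fm,V,z0,p0,tilt=0):
    "fm: (frame,mask) list; p=(x mm,y mm,yaw deg); returns pose, IoU for each view"
    def ious(p):
        R=Ro.from_euler("ZY",[p[2],tilt],degrees=True).as_matrix();W=V@R.T+[p[0]/1e3,p[1]/1e3,z0]
        o=[]
        for f,m in fm: s=sil(f,W);o.append(np.minimum(s,m).sum()/np.maximum(s,m).sum())
        return o
    r=minimize(lambda p:-sum(ious(p)),p0,method="Nelder-Mead",options=dict(initial_simplex=np.array(p0)+np.array([[0,0,0],[6,0,0],[0,6,0],[0,0,6.]]),xatol=.1,fatol=1e-4))
    return r.x.round(1),np.round(ious(r.x),2)
E
python3 - <<'E'
from h import *
st();fm=[]
for n in("top","side"):
    f=cams.grab_frame(n);m=mask(f,"wedge")
    if m:
        print(n,m[1:],fit([(f,m[0])],WV,.0083,[484,-9,-17.]));fm.append((f,m[0]))
print(fit(fm,WV,.0083,[484,-9,-17.]))
E
```

```text
t: 26.2
tcp_pos: [0.4714, -0.3151, 0.2055]
orientation: [2.338, 2.092, -0.005]
contact_force: [0.7, -0.0, -0.3]
opening: 0.0362
finger_force: 0.0
t: 26.7
tcp_pos: [0.4716, -0.3138, 0.2042]
orientation: [-2.943, -1.098, 0.0]
contact_force: [0.5, 0.6, 0.5]
opening: 0.0362
finger_force: 0.0
t 26.70 tcp [ 471.6 -313.8  204.2] C -49.1 zax [-0.  0. -1.] open 36.2 grip 0.0 F [0.5 0.6 0.5] q6 0.06
top (0.64, np.int64(284)) (array([485.8,  -9.8, -15.9]), array([0.93], dtype=float32))
(array([485.8,  -9.8, -15.9]), array([0.93], dtype=float32))
```

```bash
python3 -m handwheel '[[0.0055,0.0424,0,0,0,-8.1,150],[0.0055,0.0424,0,0,0,-8.1,150],[0.0055,0.0424,0,0,0,-8.1,150],[0.0055,0.0424,-0.01,0,0,-8.1,150],[0.0055,0.0424,-0.01,0,0,-8.1,150]]'
python3 -m handwheel '[[0.0055,0.0424,-0.01,0,0,-8.1,150],[0.0055,0.0424,-0.01,0,0,-8.2,150],[0,0,-0.04,0,0,0,150],[0,0,-0.04,0,0,0,150],[0,0,0,0,0,0,150]]'
python3 - <<'E'
from h import *
st()
BV=np.array([[x,y,z] for x in(-10,138) for y in(-12.5,12.5) for z in(16,36)]+[[x,y,z] for x in(-15,-10) for y in(-12.5,12.5) for z in (16,46)]+[[x+10*np.cos(a),y,10+10*np.sin(a)] for x in(0,127) for y in(-12.5,12.5) for a in np.linspace(-3.1,0,9)])/1000.
np.save("bv.npy",BV)
fm=[]
for n in("top","side"):
    f=cams.grab_frame(n);m=mask(f,"sine_bar")
    if m: print(n,m[1:],fit([(f,m[0])],BV,.0443,[466.,-355,83.8],-15));fm.append((f,m[0]))
    for q in("black_block","white_block","sine_bar"): print(q,[(np.round(a["centre"],3),round(a["confidence"],2)) for a in finder.spot_in(f,q)[:1]])
if fm: print(fit(fm,BV,.0443,[466.,-355,83.8],-15))
E
```

```text
t: 27.4
tcp_pos: [0.4991, -0.1007, 0.1844]
orientation: [3.141, 0.019, 0.001]
contact_force: [0.6, -0.3, 0.5]
opening: 0.0364
finger_force: 0.0
t: 27.9
tcp_pos: [0.5074, -0.0191, 0.0813]
orientation: [-3.114, 0.404, 0.014]
contact_force: [0.4, -0.7, 0.0]
opening: 0.0364
finger_force: 0.0
t 27.90 tcp [507.4 -19.1  81.3] C -104.8 zax [-0.008  0.002 -1.   ] open 36.4 grip 0.0 F [ 0.4 -0.7  0. ] q6 1.56
top (0.72, np.int64(983)) (array([ 469. , -354.6,   83.7]), array([0.88], dtype=float32))
black_block []
white_block []
sine_bar [(array([ 0.472, -0.299,  0.096]), 0.56)]
side (0.68, np.int64(817)) (array([ 466.2, -352.2,   82. ]), array([0.79], dtype=float32))
black_block []
white_block [(array([ 0.47 , -0.243,  0.052]), 0.37)]
sine_bar [(array([ 0.471, -0.313,  0.093]), 0.9)]
(array([ 468.1, -354.1,   83.2]), array([0.88, 0.78], dtype=float32))
```

The bar fit puts its foot at (468, −354), within 2 mm of plan. Go down to the wedge.

```bash
python3 -m handwheel '[[0,0,-0.03,0,0,-0.9,150],[0,0,-0.02,0,0,0,150],[0,0,0,0,0,0,150]]' 25; python3 -c "
from h import *
st()"
```

```text
t: 28.7
tcp_pos: [0.5087, -0.0198, 0.0333]
orientation: [-3.111, 0.434, 0.006]
contact_force: [0.4, 0.1, 0.3]
opening: 0.0366
finger_force: 0.0
t 28.70 tcp [508.7 -19.8  33.3] C -105.9 zax [-0.004  0.001 -1.   ] open 36.6 grip 0.0 F [0.4 0.1 0.3] q6 1.58
```

```bash
python3 -m handwheel '[[0.001,0.003,-0.02,0,0,0,150],[0,0,-0.012,0,0,0,150],[0,0,-0.005,0,0,0,150],[0,0,0,0,0,0,150],[0,0,0,0,0,0,150]]'
```

```text
t: 29.2
tcp_pos: [0.5112, -0.0172, -0.0015]
orientation: [3.111, -0.434, 0.001]
contact_force: [0.9, -0.5, -0.1]
opening: 0.036
finger_force: 0.0
```

```bash
python3 -m handwheel '[[0,0,-0.0035,0,0,0,150],[0,0,0,0,0,0,180],[0,0,0,0,0,0,205],[0,0,0,0,0,0,225],[0,0,0,0,0,0,225]]' 25
python3 -m handwheel '[[0,0,0,0,0,0,225],[0,0,0,0,0,0,225]]'; python3 -c "
from h import *
st()"
```

```text
t: 29.7
tcp_pos: [0.5109, -0.017, -0.0054]
orientation: [3.111, -0.434, 0.0]
contact_force: [0.2, 0.1, 0.9]
opening: 0.0198
finger_force: 25.0
t: 29.9
tcp_pos: [0.5109, -0.017, -0.0054]
orientation: [3.111, -0.434, 0.0]
contact_force: [-0.6, 0.0, 2.8]
opening: 0.0196
finger_force: 25.0
t 29.90 tcp [510.9 -17.   -5.4] C -105.9 zax [ 0. -0. -1.] open 19.6 grip 25.0 F [-0.6  0.   2.8] q6 1.58
```

Wedge gripped (19.6 mm). Lift, carry it while turning +99.7°, then tilt.

```bash
python3 -m handwheel '[[0,0,0.03,0,0,0,225],[0,0,0.04,0,0,0,225],[0,0,0.04,0,0,0,225],[0,0,0.04,0,0,0,225],[-0.0035,-0.0272,0,0,0,8.3,225]]'
python3 -m handwheel '[[-0.0035,-0.0272,0,0,0,8.3,225],[-0.0035,-0.0272,0,0,0,8.3,225],[-0.0035,-0.0272,0,0,0,8.3,225],[-0.0035,-0.0272,0,0,0,8.3,225],[-0.0035,-0.0272,0,0,0,8.3,225]]'
python3 -m handwheel '[[-0.0035,-0.0272,0,0,0,8.3,225],[-0.0035,-0.0272,0,0,0,8.3,225],[-0.0035,-0.0272,0,0,0,8.3,225],[-0.0035,-0.0272,0,0,0,8.3,225],[-0.0035,-0.0272,0,0,0,8.3,225]]'
python3 -m handwheel '[[-0.0035,-0.0275,0,0,0,8.4,225],[0,0,0,5,-0.54,0,225],[0,0,0,5,-0.54,0,225],[0,0,0,5,-0.54,0,225],[0,0,0,0,0,0,225]]'
python3 -m handwheel '[[0,0,0,0,0,0,225]]'
python3 -c "
from h import *
st()"
```

```text
t: 30.4
tcp_pos: [0.5093, -0.0432, 0.1492]
orientation: [3.133, -0.202, 0.014]
contact_force: [0.9, -0.4, -1.7]
opening: 0.0196
finger_force: 25.0
t: 30.9
tcp_pos: [0.4893, -0.1812, 0.1441]
orientation: [-3.002, -0.925, 0.001]
contact_force: [0.1, -0.3, -2.3]
opening: 0.0196
finger_force: 25.0
t: 31.4
tcp_pos: [0.4718, -0.3171, 0.144]
orientation: [-2.479, -1.928, 0.0]
contact_force: [0.3, -0.1, -1.9]
opening: 0.0199
finger_force: 25.0
t: 31.9
tcp_pos: [0.4682, -0.3451, 0.1431]
orientation: [-2.198, -1.967, -0.292]
contact_force: [-0.2, 0.2, -2.2]
opening: 0.0196
finger_force: 25.0
t: 32.0
tcp_pos: [0.4686, -0.3438, 0.1439]
orientation: [-2.198, -1.971, -0.288]
contact_force: [0.5, 0.1, -1.5]
opening: 0.0198
finger_force: 25.0
t 32.00 tcp [ 468.6 -343.8  143.9] C -6.2 zax [ 0.027  0.258 -0.966] open 19.8 grip 25.0 F [ 0.5  0.1 -1.5] q6 -0.84
```

```bash
python3 -m handwheel '[[0,0,-0.03,0,0,0,225],[0,0,-0.0225,0,0,0,225],[0,0,0,0,0,0,225],[0,0,0,0,0,0,225]]'
python3 -m handwheel '[[0.0003,0.0021,-0.0077,0,0,0,225],[0.0003,0.0021,-0.0077,0,0,0,225],[0,0,0,0,0,0,225],[0,0,0,0,0,0,225]]'
python3 - <<'E'
from h import *
st()
BV=np.load("bv.npy")
for n in("top","side"):
    f=cams.grab_frame(n)
    for q in("wedge","sine_bar"):
        m=mask(f,q)
        if m: print(n,q,m[1:],fit([(f,m[0])],*((BV,.0443,[468.,-354,83.8],-15) if q!="wedge" else (WV,.0816,[466.,-367,83.8],-15))))
E
```

```text
t: 32.4
tcp_pos: [0.4692, -0.3433, 0.0927]
orientation: [-2.197, -1.973, -0.29]
contact_force: [-0.2, -0.7, -1.0]
opening: 0.0198
finger_force: 25.0
t: 32.8
tcp_pos: [0.4695, -0.3395, 0.0766]
orientation: [-2.197, -1.971, -0.291]
contact_force: [0.1, -0.2, -1.6]
opening: 0.0198
finger_force: 25.0
t 32.80 tcp [ 469.5 -339.5   76.6] C -6.2 zax [ 0.028  0.259 -0.966] open 19.8 grip 25.0 F [ 0.1 -0.2 -1.6] q6 -0.86
top wedge (0.73, np.int64(271)) (array([ 466. , -367. ,   83.8]), array([0.], dtype=float32))
top sine_bar (0.54, np.int64(309)) (array([ 469.9, -351.8,   83.3]), array([0.28], dtype=float32))
side wedge (0.69, np.int64(191)) (array([ 464.8, -371.6,   66.7]), array([0.65], dtype=float32))
side sine_bar (0.73, np.int64(292)) (array([ 467.3, -357.6,   80.7]), array([0.28], dtype=float32))
```

Run:
```python
from h import *
for n in("top","side"):
    f=cams.grab_frame(n);r=finder.regions_of(f,"wedge")
    for a in r[:3]:
        ys,xs=np.where(a["mask"]);print(n,round(a["confidence"],2),xs.min(),xs.max(),ys.min(),ys.max(),at_z(f,[(xs.mean(),ys.mean())],.02).round(3))
    print([(np.round(a["centre"],3),round(a["confidence"],2)) for a in finder.spot_in(f,"wedge")[:2]])
```

```text
[]
[(array([ 0.469, -0.366,  0.106]), 0.73)]
```

```bash
python3 -m handwheel '[[0,0.0008,-0.003,0,0,0,225],[0,0,0,0,0,0,225]]'
python3 -m handwheel '[[0,0.0003,-0.001,0,0,0,225],[0,0,0,0,0,0,225]]'
python3 -m handwheel '[[0,0.0003,-0.001,0,0,0,225],[0,0,0,0,0,0,225]]'
```

```text
t: 33.6
tcp_pos: [0.4693, -0.3384, 0.0731]
orientation: [-2.196, -1.971, -0.291]
contact_force: [0.3, 0.5, -1.4]
opening: 0.0198
finger_force: 25.0
t: 33.8
tcp_pos: [0.4694, -0.3383, 0.0724]
orientation: [-2.197, -1.971, -0.291]
contact_force: [0.3, 0.4, -1.0]
opening: 0.0197
finger_force: 25.0
t: 34.0
tcp_pos: [0.4695, -0.3382, 0.0717]
orientation: [-2.197, -1.972, -0.291]
contact_force: [-0.5, -0.3, 0.7]
opening: 0.0198
finger_force: 25.0
```

Contact as predicted. Raise 0.8 mm and creep down-slope to feel the stop.

```bash
python3 -m handwheel '[[0,-0.0003,0.001,0,0,0,225],[-0.0002,-0.0019,-0.0005,0,0,0,225],[0,0,0,0,0,0,225]]'
for i in 1; do python3 -m handwheel '[[-0.0001,-0.001,-0.00026,0,0,0,225],[0,0,0,0,0,0,225]]'; done
python3 -m handwheel '[[-0.0001,-0.001,-0.00026,0,0,0,225],[0,0,0,0,0,0,225]]'
```

```text
t: 34.3
tcp_pos: [0.4692, -0.3405, 0.0719]
orientation: [-2.197, -1.971, -0.291]
contact_force: [0.7, -0.0, -2.2]
opening: 0.02
finger_force: 25.0
t: 34.5
tcp_pos: [0.4691, -0.3414, 0.0716]
orientation: [-2.197, -1.971, -0.291]
contact_force: [-0.2, 0.4, -1.5]
opening: 0.0198
finger_force: 25.0
t: 34.7
tcp_pos: [0.4691, -0.3417, 0.0716]
orientation: [-2.196, -1.971, -0.292]
contact_force: [0.0, 4.4, 0.5]
opening: 0.0196
finger_force: 25.0
```

The stop is felt (Fy = 4.4 N). Back off 2 mm, set down, ease the grip, release.

```bash
python3 -m handwheel '[[0.0002,0.002,0.0005,0,0,0,225],[0,0,0,0,0,0,225],[0,0.0002,-0.0008,0,0,0,225],[0,0,0,0,0,0,225]]'
python3 -m handwheel '[[0,0.0001,-0.0004,0,0,0,225],[0,0,0,0,0,0,225],[0,0,0,0,0,0,225]]' 5; python3 -c "
from h import *
st()"
```

```text
t: 35.1
tcp_pos: [0.4693, -0.3404, 0.0712]
orientation: [-2.197, -1.971, -0.291]
contact_force: [0.1, 0.4, -1.0]
opening: 0.02
finger_force: 25.0
t: 35.4
tcp_pos: [0.4693, -0.3404, 0.0711]
orientation: [-2.198, -1.972, -0.291]
contact_force: [-1.1, -1.4, 3.8]
opening: 0.0198
finger_force: 5.0
t 35.40 tcp [ 469.3 -340.4   71.1] C -6.2 zax [ 0.028  0.258 -0.966] open 19.8 grip 5.0 F [-1.1 -1.4  3.8] q6 -0.86
```

```bash
python3 -m handwheel '[[0,0,0,0,0,0,190],[0,0,0,0,0,0,180],[0,0,0,0,0,0,165],[0,0,0,0,0,0,155],[0,0,0,0,0,0,155]]'
python3 -m handwheel '[[-0.0003,-0.0026,0.0097,0,0,0,155],[-0.0008,-0.0078,0.029,0,0,0,155],[-0.0008,-0.0078,0.029,0,0,0,155],[0,0,0.04,0,0,0,155],[0,0,0.04,0,0,0,155]]'
python3 -m handwheel '[[-0.04,0,0.03,0,0,0,155],[-0.04,0,0.03,0,0,0,155],[0,0.045,0,0,0,0,155],[0,0.045,0,0,0,0,155],[0,0.045,0,0,0,0,155]]'
python3 -m handwheel '[[0,0.045,0,0,0,0,155],[0,0.045,0,0,0,0,155],[0,0.045,0,0,0,0,155],[0,0.045,0,0,0,0,155],[0,0.045,0,0,0,0,155]]'
python3 - <<'E'
from h import *
st()
BV=np.load("bv.npy")
for n in("top","side"):
    f=cams.grab_frame(n)
    for q in("wedge","sine_bar"):
        m=mask(f,q)
        if m: print(n,q,m[1:],fit([(f,m[0])],*((BV,.0443,[468.,-354,83.8],-15) if q!="wedge" else (WV,.0768,[466.,-371,83.8],-15))))
    for q in("black_block","white_block","steel_block","wedge"): print(q,[(np.round(a["centre"],3),round(a["confidence"],2)) for a in finder.spot_in(f,q)[:1]])
E
```

```text
t: 35.9
tcp_pos: [0.4692, -0.3399, 0.0707]
orientation: [-2.197, -1.971, -0.291]
contact_force: [-0.0, -0.9, 0.5]
opening: 0.0348
finger_force: 0.0
t: 36.4
tcp_pos: [0.467, -0.3583, 0.2206]
orientation: [-2.197, -1.971, -0.291]
contact_force: [-0.4, 0.3, 1.0]
opening: 0.0341
finger_force: 0.0
t: 36.9
tcp_pos: [0.3867, -0.222, 0.2793]
orientation: [-2.199, -1.971, -0.291]
contact_force: [1.1, -0.1, -0.5]
opening: 0.0341
finger_force: 0.0
t: 37.4
tcp_pos: [0.3869, 0.0034, 0.2793]
orientation: [-2.198, -1.972, -0.292]
contact_force: [0.7, -0.0, -1.0]
opening: 0.0347
finger_force: 0.0
t 37.40 tcp [386.9   3.4 279.3] C -6.2 zax [ 0.029  0.258 -0.966] open 34.7 grip 0.0 F [ 0.7 -0.  -1. ] q6 -0.38
top sine_bar (0.79, np.int64(675)) (array([ 468.9, -353.4,   83.6]), array([0.61], dtype=float32))
black_block []
white_block []
steel_block []
wedge [(array([ 0.468, -0.345,  0.1  ]), 0.68)]
side wedge (0.57, np.int64(264)) (array([ 466.9, -366.7,   81.4]), array([0.87], dtype=float32))
side sine_bar (0.69, np.int64(734)) (array([ 467.2, -354.6,   83.2]), array([0.68], dtype=float32))
black_block [(array([ 0.447, -0.351,  0.044]), 0.25)]
white_block []
steel_block [(array([0.52 , 0.097, 0.023]), 0.5)]
wedge [(array([ 0.467, -0.352,  0.098]), 0.65)]
```

Run:
```python
from h import *
fm=[]
for n in("top","side"):
    f=cams.grab_frame(n);h=cv2.cvtColor(f["color"],cv2.COLOR_RGB2HSV)
    m=((h[...,0]>12)&(h[...,0]<30)&(h[...,1]>100)&(h[...,2]>60)).astype(np.uint8)
    c=proj(f,[[.468,-.348,.09]])[0].astype(int);w=np.zeros_like(m);w[c[1]-30:c[1]+30,c[0]-35:c[0]+35]=1;m*=w
    k,l,s,_=cv2.connectedComponentsWithStats(m);i=1+np.argmax(s[1:,4]);mm=(l==i).astype(np.float32)
    print(n,s[i],fit([(f,mm)],WV,.0768,[466.,-371,83.8],-15));fm.append((f,mm))
print(fit(fm,WV,.0768,[466.,-371,83.8],-15))
```

```text
top [379 206  30  15 300] (array([ 468.6, -372.7,   85.2]), array([0.9], dtype=float32))
side [325 210  20  22 247] (array([ 467.4, -368.9,   82.5]), array([0.83], dtype=float32))
(array([ 467.9, -371.8,   83.9]), array([0.9 , 0.81], dtype=float32))
```

The colour fit puts the wedge foot at (468, −371.8), yaw 83.9°. That is about −8 mm in the bar frame, resting just short of the stop. Handing in.

```bash
python3 -c "
from h import *
print(finish_job())"
```

```text
the job is handed in; nothing more can be done
None
```

I handed the job in at about 38 s on the robot's clock. The blocks were pinched flush, the bar is on the stack at about 15°, and the wedge is on the bar just short of the stop; the hand-in gave no verdict, so I don't know how it was judged.

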